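Send the tall sample tin down the roller lane

TASK

Take the tallest of the three lidded sample tins and lower it, upright, onto the rollers at the high end of the sloped roller lane. Let go only once it is down on the rollers, and let it roll by itself down to the stop at the low end, without pushing or carrying it along the lower half. Leave the other two tins where they are.

Things in the scene. Friction and masses are not known exactly. Their poses are not given: they have to be found in the camera images.
- tall_tin: The tin to load: round white and grey aluminium tin with a fixed press lid, the tallest and narrowest of the three tins: 58 mm high, lid 54 mm across (upper 22 mm), body 52 mm across below it, about 0.11 kg. Origin: centre of its underside; z up through the lid. It stands upright on the worktop.
- lane_load (a point): Loading point near the high end of the fixed roller lane: midway between rails, at the height of the roller tops, about 75 mm up. y points down the slope (9 degrees), x level across, z up off the rollers. Rollers, 16 mm apart, span y -57 to 231 mm; rail inner faces at x -40 and 40 mm, 18 mm above them. The tin at the rubber-faced stop has its origin at y 211 mm. Let go here, it rolls there within 4 s.
- medium_tin: Bystander, stays where it is: the same kind of tin, but 40 mm high and 60 mm across. Origin: centre of its underside.
- flat_tin: Bystander, stays where it is: the same kind of tin, but 30 mm high and 70 mm across. Origin: centre of its underside.
There are look-alikes about, which are no part of the job. Leave any orange or purple look-alike of the tall_tin alone.

How it is judged:
By the outcome, as a careful person would: the job done as asked, in the order asked, and still so for the second after the job is handed in, with the robot touching nothing.
It also fails if it takes over 38 s, if anything falls off the work surface, if the arm or the gripper's body presses on something with over 40 N, if the wrist force passes 120 N, or if a joint passes its speed limit or range.

ROBOT

A 7-joint arm with a two-finger parallel gripper is mounted at the origin on a cart in front of the work surface, level with it; the furniture and walls round the work are solid. World frame = base frame: x ahead of the robot, y to its left, z up, the work surface at z = 0. Lengths are in m, angles in rad, forces in N, time in s.
With the tool pointing down it reaches from about 0.4 to 0.85 m from the base axis. Payload 4.5 kg.
Tool frame: the origin (TCP) lies midway between the tips of the shut fingers; the grasp point (between the pads) lies 19 mm behind it; z points along the fingers, y is the direction in which the jaws open and shut (so a half turn about z gives the same grasp; the last joint's range is limited). The gripper opens to 88 mm and grips with 3 to 60 N. Pads are 18 mm wide; open, the fingers measure 123 mm over their backs; the gripper's body (75 mm by 187 mm) begins 45 mm behind the grasp point.
Start: joints at [-1.278, 0.689, -0.195, 1.565, 0.157, 0.902, -0.215], TCP at [0.16, 0.604, 0.239] pointing down, gripper open.
Joint ranges: [-3.01, 3.01], [-0.46, 2.08], [-1.47, 1.51], [0.13, 2.56], [-1, 4.14], [0.04, 2.09], [-2.66, 2.66]. Speed limits (rad/s): [2.57, 2.57, 3.14, 3.14, 3.14, 3.14, 3.14].

INTERFACE

Orientations are given as a unit quaternion [x, y, z, w].
In Python, from plant import r gives the robot as it stands. The module is installed in compiled form; this text tells all that it offers.
- The arm moves only by the tool carry_out, never from a script. Its argument "commands" is a list of rows, each a list of 6 numbers: the shift along the tool's x, y, z in m, then the turn, a rotation vector about the tool's x, y, z in degrees. In form: [[dx, dy, dz, wx, wy, wz], ...]. A call has 1 to 12 rows; each row is the pose to reach, as a shift and turn from the pose commanded when the call began, along the tool's axes at that moment; what a row does not reach only later rows make up. A row lasts 1/10 s, in which the tool goes at most 50 mm and 8.59 degrees, less where a joint would pass 70% of its speed; a pose out of reach is approached as far as the arm can. A call with a gripper value outside its range is refused whole. "fingers" is the closure in counts, from 0 (fully open) to 255 (shut), set as the call begins (left out, the last holds). The fingers move at their own pace and stop on an object; "grip_force" is the grip in N (left out, the last holds). Time passes only in rows, so rows that repeat a pose let the fingers close. It gives the time, the measured TCP pose, the force and the opening at its end, in the units of the state.
- r.get_state(): the state, without advancing time (a new reading comes with each control period).
- r.snapshot(name): name is "scene" or "top" or "wrist"; returns a dict with "img" (384x512x3 uint8, blue, green, red), "intrinsics" (3x3 intrinsics, pixels), "extrinsics" (4x4, takes a point from camera to world coordinates); the wrist camera has in their place "tool_from_camera" (4x4, takes a point from camera to tool coordinates, whose origin is the TCP and whose axes are the flange's). Camera axes: x right, y down, z forward; pixel columns grow to the right and rows downward; lengths in m; the calibration is good to about 2 mm. A picture is of the moment at which its call begins: read the wrist's pose just before it. There is no depth.
- r.finish_job(): hands the job in, once; it reports no verdict.
Trained networks look in a picture, given as the dict that the camera call returned (one of the last four; its "shot" number tells which), for a name from the list of things; names that differ only in an ending like _2 or _b are one class to them, and where a whole thing is asked for, a point or a joint stands for the part that bears it (a point fixed in the world has none). Each returns a list of dicts, best first, with "p" (0 to 1); they miss things now and then, are a little off and sometimes report something else, mostly with a low value. They report only what shows in the picture. A call takes as long as a camera call. They do not tell look-alikes from the thing itself.
- r.spot_in(picture, label): "xyz" ([x, y, z] in m, in world coordinates, good to about 4 mm: the middle of the surface that is visible of it).
- r.spot_point(picture, label): "xyz" ([x, y, z] in m, in world coordinates, good to about 4 mm: a listed point, or the origin of a listed thing).
The state is a dict: "clock": time; "q": joint angles; "qd": joint speeds; "joint_torque": joint torques, N m; "tool_pos": TCP position; "eef_rot": TCP orientation; "contact_force": force on the tool from outside, world axes, zero at the start; "moment": the same for the moment, N m; "opening": opening from 0.0 (shut) to 1.0 (fully open).
Only numpy, scipy, OpenCV 4.12 (cv2) and the standard library are available. Lean on these libraries where they do the work, as an engineer would, in place of code of your own. Each camera call takes 0.05 s, during which the arm holds its last target.

## Working session

There is one attempt and no reset: what is moved stays moved. The work goes in short steps, Python scripts to look and compute and a tool call to move; the robot and the scene stay as the last step left them, time stands still between calls to the robot, and variables do not carry over. Pictures are saved under pics/ and viewed, and the job is handed in when it is done.

Besides the shell and the picture viewer there is one more tool, called after "Call:" by a JSON object that holds its "fn" and its "kwargs". carry_out: Moves the arm, as the interface text tells. Its arguments: {"type":"object","properties":{"commands":{"type":"array","items":{"type":"array","items":{"type":"number"}}},"fingers":{"type":"number"},"grip_force":{"type":"number"}},"required":["commands"]}

```bash
mkdir -p pics; cat > h.py <<'E'
import numpy as np,cv2
from plant import r
from scipy.spatial.transform import Rotation as R
E
python3 - <<'E'
from h import *
s=r.get_state();print(s['clock'],s['tool_pos'],s['eef_rot'],s['opening'],s['q'])
for n in ['scene','top']:
    p=r.snapshot(n);cv2.imwrite(f'pics/{n}0.png',p['img'])
    print(n,np.round(p['intrinsics'],1).tolist(),np.round(p['extrinsics'],3).tolist())
    for l in ['tall_tin','lane_load','medium_tin','flat_tin']:
        print(l,'in',[(np.round(d['xyz'],3).tolist(),round(d['p'],2)) for d in r.spot_in(p,l)] if l!='lane_load' else '','pt',[(np.round(d['xyz'],3).tolist(),round(d['p'],2)) for d in r.spot_point(p,l)])
print(r.get_state()['clock'])
E
```

```text
0.0 [0.15983322 0.60357726 0.23793211] [ 1.28984484e-01  9.91646215e-01 -8.86294175e-04 -4.54442601e-05] 0.9993234126046252 [-1.27820165  0.68995169 -0.19452998  1.56633831  0.157326    0.90247278
 -0.21510728]
scene [[448.6, 0.0, 255.6], [0.0, 448.6, 195.2], [0.0, 0.0, 1.0]] [[0.828, -0.289, 0.48, 0.128], [-0.56, -0.403, 0.724, -0.744], [-0.016, -0.868, -0.496, 0.524], [0.0, 0.0, 0.0, 1.0]]
tall_tin in [([0.56, -0.293, 0.048], 0.96), ([0.594, -0.168, 0.042], 0.9), ([0.534, -0.087, 0.044], 0.76), ([0.687, -0.15, 0.04], 0.66)] pt [([0.606, -0.156, -0.001], 0.92), ([0.546, -0.069, -0.001], 0.78), ([0.698, -0.137, -0.002], 0.69), ([0.574, -0.275, 0.003], 0.67)]
lane_load in  pt [([0.532, 0.144, 0.072], 0.76)]
medium_tin in [([0.425, -0.168, 0.038], 0.95)] pt [([0.433, -0.151, -0.0], 0.74)]
flat_tin in [([0.46, -0.35, 0.029], 0.65)] pt [([0.466, -0.338, -0.002], 0.66)]
top [[383.2, 0.0, 259.0], [0.0, 383.2, 188.0], [0.0, 0.0, 1.0]] [[0.013, -0.992, 0.123, 0.447], [-1.0, -0.013, 0.002, -0.107], [-0.001, -0.123, -0.992, 0.929], [0.0, 0.0, 0.0, 1.0]]
tall_tin in [([0.601, -0.152, 0.057], 0.81), ([0.544, -0.063, 0.057], 0.78), ([0.57, -0.271, 0.056], 0.78)] pt [([0.548, -0.066, 0.003], 0.86), ([0.696, -0.138, -0.0], 0.71), ([0.574, -0.277, 0.002], 0.65), ([0.608, -0.153, -0.001], 0.62)]
lane_load in  pt [([0.534, 0.142, 0.074], 0.83)]
medium_tin in [([0.425, -0.152, 0.038], 0.68)] pt [([0.429, -0.157, 0.001], 0.81)]
flat_tin in [([0.468, -0.336, 0.029], 0.72)] pt [([0.468, -0.341, 0.003], 0.57)]
0.8
```

View pics/scene0.png

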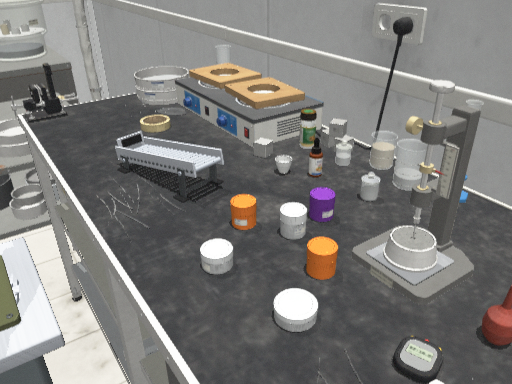

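View pics/top0.png

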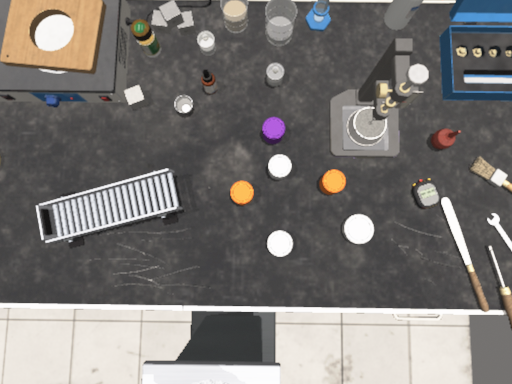

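```bash
python3 - <<'E'
import cv2
a=cv2.imread('pics/scene0.png');cv2.imwrite('pics/crop1.png',cv2.resize(a[100:330,190:512],None,fx=2.4,fy=2.4,interpolation=cv2.INTER_CUBIC)[:600,:800])
E
```

```text
(no output)
```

View pics/crop1.png

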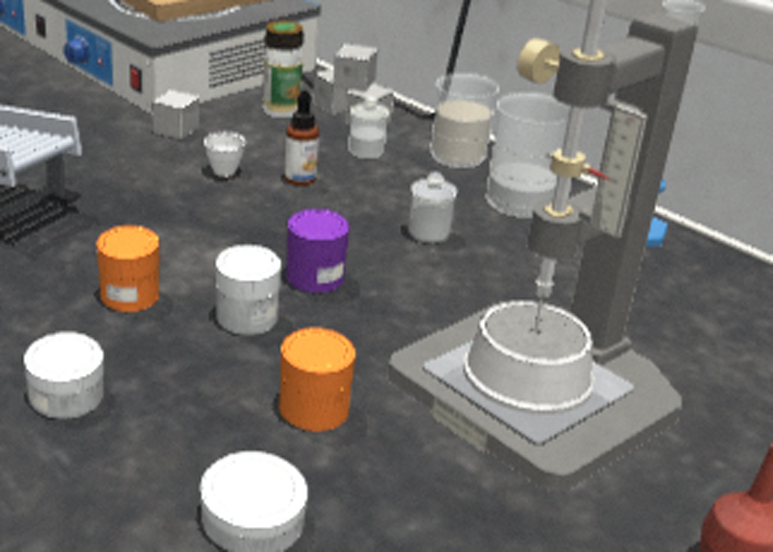

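White candidates at scene px (293,221) and tall_tin hits on orange (243,212), orange (321,258), purple (322,205): only the one at (293,221), top (280,167), is white/grey, tall and narrow; the crop confirms it. Lane: the high end is the right one in the top view (~(178,190)). Next I measure its axis.

```bash
python3 - <<'E'
import cv2
a=cv2.imread('pics/top0.png');b=cv2.imread('pics/scene0.png')
cv2.imwrite('pics/lane_top.png',cv2.resize(a[160:255,30:190],None,fx=5,fy=5,interpolation=cv2.INTER_CUBIC))
cv2.imwrite('pics/lane_sc.png',cv2.resize(b[120:210,105:235],None,fx=6,fy=6,interpolation=cv2.INTER_CUBIC))
E
```

```text
(no output)
```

View pics/lane_top.png

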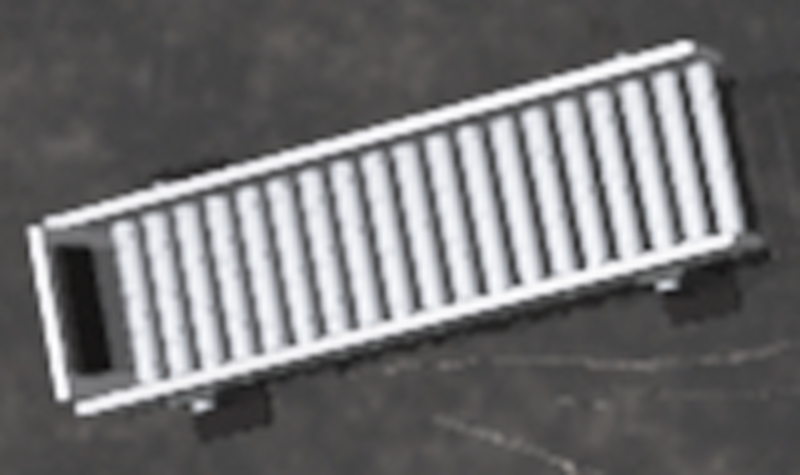

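View pics/lane_sc.png

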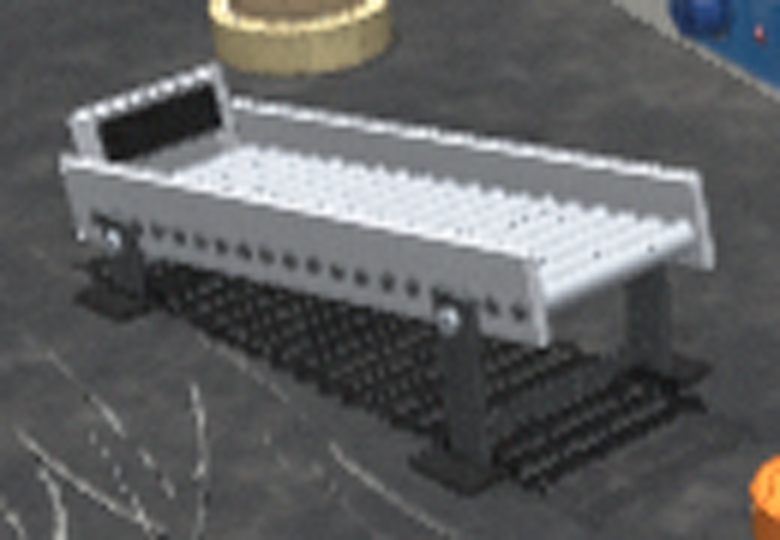

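```bash
cat >> h.py <<'E'
def laneR(yaw):  # columns lane x,y,z ; y downslope heading yaw
    y=np.array([np.cos(yaw)*np.cos(np.radians(9)),np.sin(yaw)*np.cos(np.radians(9)),-np.sin(np.radians(9))])
    x=np.array([np.sin(yaw),-np.cos(yaw),0]);return np.c_[x,y,np.cross(x,y)]
def proj(P,K,T):
    c=np.linalg.inv(T)@np.r_[P,1];u=K@c[:3];return u[:2]/u[2]
E
python3 - <<'E'
from h import *
from scipy.optimize import least_squares
p=r.snapshot('top');K,T=p['intrinsics'],p['extrinsics']
q=r.snapshot('scene');K2,T2=q['intrinsics'],q['extrinsics']
off=np.array([29.6,159.6])+0.0
A=[((718,152),(0,-57,0)),((137,302),(0,231,0))]
A=[(np.array(a)/5+off,np.array(b)/1e3) for a,b in A]
# load point prior from nets, mean
def f(v):
    Rl=laneR(v[3]);e=[]
    for a,b in A:e+=list((proj(v[:3]+Rl@b,K,T)-a))
    e+=list((v[:2]-[.533,.143])/.004)+[(v[2]-.075)/.002]
    return e
s=least_squares(f,[.533,.143,.075,1.8])
print(s.x,np.degrees(s.x[3]),s.fun)
v=s.x;Rl=laneR(v[3]);print(Rl.round(3))
for im,KK,TT,n in((p,K,T,'t'),(q,K2,T2,'s')):
    I=cv2.resize(im['img'],None,fx=1,fy=1).copy()
    big=cv2.resize(I,None,fx=4,fy=4,interpolation=cv2.INTER_CUBIC)
    for x in(-40,0,40):
      for y in(-57,0,211,231):
        for z,c in((0,(0,0,255)),(18,(0,255,0))):
          u=proj(v[:3]+Rl@np.array([x,y,z])/1e3,KK,TT);cv2.circle(big,tuple(int(t) for t in (u+.5)*4),3,c,-1)
    o=big[640:1020,120:780] if n=='t' else big[480:860,400:960]
    cv2.imwrite(f'pics/fit_{n}.png',o)
t=r.snapshot('top')
# tall tin: refine via circle of lid
g=cv2.cvtColor(p['img'],cv2.COLOR_BGR2GRAY)[145:195,255:305]
m=(g>130).astype(np.uint8);n,l,st,ce=cv2.connectedComponentsWithStats(m)
i=1+np.argmax(st[1:,4]);print(st[i],ce[i]+[255,145], proj(np.array([.607,-.154,.058]),K,T),proj(np.array([.607,-.154,0]),K,T))
uv=ce[i]+[255,145];d=T[:3,:3]@np.linalg.inv(K)@np.r_[uv,1];k=(.05-T[2,3])/d[2];print('tin',T[:3,3]+k*d)
S=r.get_state();print(S['clock'])
Rt=R.from_quat(S['eef_rot']).as_matrix();print(Rt.round(3))
for P in([.607,-.154,.16],):print('shift',(Rt.T@(np.array(P)-S['tool_pos'])).round(3))
E
```

```text
[0.53164629 0.14054705 0.07481015 1.81383446] 103.92505912361433 [-0.30631036 -0.15555934 -0.03318289 -0.05030705 -0.3384265  -0.61323704
 -0.09492469]
[[ 0.971 -0.238 -0.038]
 [ 0.241  0.959  0.152]
 [ 0.    -0.156  0.988]]
[ 13   9  24  24 451] [279.44567627 165.27272727] [280.43767198 165.88096996] [279.13745039 170.13498934]
tin [ 0.60987588 -0.15211395  0.05      ]
0.95
[[-0.967  0.256  0.   ]
 [ 0.256  0.967  0.   ]
 [ 0.     0.    -1.   ]]
shift [-0.626 -0.619  0.079]
```

View pics/fit_t.png

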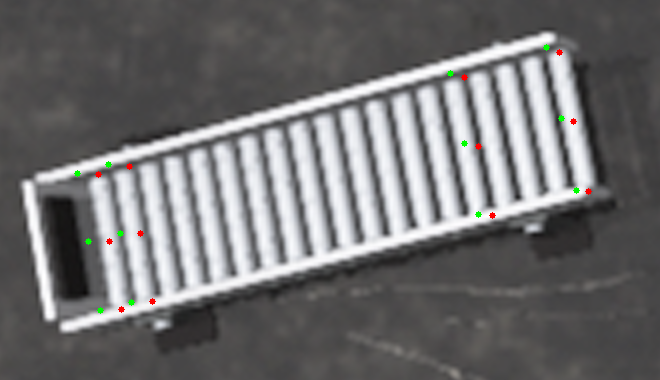

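View pics/fit_s.png

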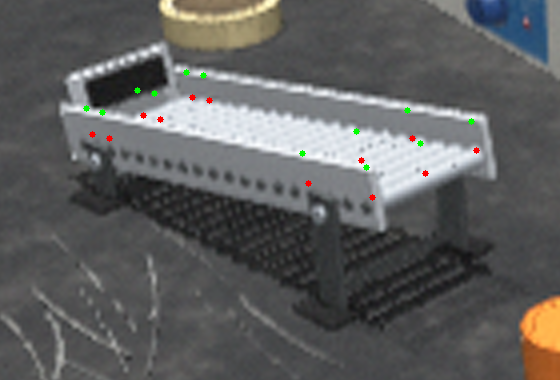

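The fit points sit on the lane: the red and green marks follow the rollers and rails in both views. The tin is at about (0.608,-0.153). Moving above it.

Call:
{"fn": "carry_out", "kwargs": {"commands": [[-0.32, -0.31, 0.0, 0, 0, 0], [-0.32, -0.31, 0.0, 0, 0, 0], [-0.32, -0.31, 0.0, 0, 0, 0], [-0.32, -0.31, 0.0, 0, 0, 0], [-0.32, -0.31, 0.0, 0, 0, 0], [-0.32, -0.31, 0.0, 0, 0, 0], [-0.32, -0.31, 0.0, 0, 0, 0], [-0.627, -0.618, 0.0, 0, 0, 0], [-0.627, -0.618, 0.0, 0, 0, 0], [-0.627, -0.618, 0.0, 0, 0, 0], [-0.627, -0.618, 0.0, 0, 0, 0], [-0.627, -0.618, 0.0, 0, 0, 0]], "fingers": 0}}

```text
clock: 2.15
tool_pos: [0.4676, 0.0867, 0.239]
eef_rot: [0.129, 0.992, 0.0, 0.0]
contact_force: [1.4, 0.6, -0.6]
opening: 1.0
```

Call:
{"fn": "carry_out", "kwargs": {"commands": [[-0.19, -0.19, 0.04, 0, 0, 0], [-0.19, -0.19, 0.04, 0, 0, 0], [-0.19, -0.19, 0.04, 0, 0, 0], [-0.19, -0.19, 0.04, 0, 0, 0], [-0.19, -0.19, 0.04, 0, 0, 0], [-0.19, -0.19, 0.04, 0, 0, 0], [-0.19, -0.19, 0.04, 0, 0, 0], [-0.19, -0.19, 0.04, 0, 0, 0], [-0.19, -0.19, 0.04, 0, 0, 0]]}}

```text
clock: 3.05
tool_pos: [0.6013, -0.1415, 0.199]
eef_rot: [0.128, 0.992, 0.001, -0.0]
contact_force: [0.2, 0.5, -0.0]
opening: 1.0
```

```bash
python3 - <<'E'
from h import *
S=r.get_state();p=r.snapshot('wrist');cv2.imwrite('pics/w1.png',p['img'])
Rt=R.from_quat(S['eef_rot']).as_matrix();print(S['tool_pos'],S['qd'].round(3),np.round(S['q'],2))
T=np.eye(4);T[:3,:3]=Rt;T[:3,3]=S['tool_pos'];C=T@p['tool_from_camera'];K=p['intrinsics']
print(proj(np.array([.608,-.153,.058]),K,C),proj(np.array([.608,-.153,0]),K,C))
for l in r.spot_point(p,'tall_tin'):print(l['xyz'],l['p'])
for l in r.spot_in(p,'tall_tin'):print('in',l['xyz'],l['p'])
I=p['img'].copy()
for a in np.linspace(0,2*np.pi,40):
    u=proj(np.array([.608+.027*np.cos(a),-.153+.027*np.sin(a),.058]),K,C);cv2.circle(I,tuple(int(t) for t in u),1,(0,0,255),-1)
cv2.imwrite('pics/w1o.png',I)
print('shift',Rt.T@(np.array([.608,-.153,.028])-S['tool_pos']))
E
```

```text
[ 0.60131874 -0.14151769  0.1989952 ] [-0.008 -0.007  0.001  0.003  0.002 -0.001  0.004] [ 0.31  0.73 -0.28  1.63  0.26  0.82  1.24]
[247.35870204 188.23185198] [248.90673136 175.59661827]
[0.5504, -0.0686, 0.0025] 0.97
[0.5737, -0.2764, -0.0049] 0.87
[0.6099, -0.1581, -0.0019] 0.77
[0.6997, -0.1397, -0.0008] 0.57
in [0.6055, -0.1542, 0.0572] 0.85
in [0.6858, -0.1381, 0.0573] 0.84
in [0.5767, -0.2709, 0.0547] 0.75
in [0.5461, -0.0688, 0.058] 0.62
shift [-0.00947111 -0.00964083  0.17097718]
```

View pics/w1o.png

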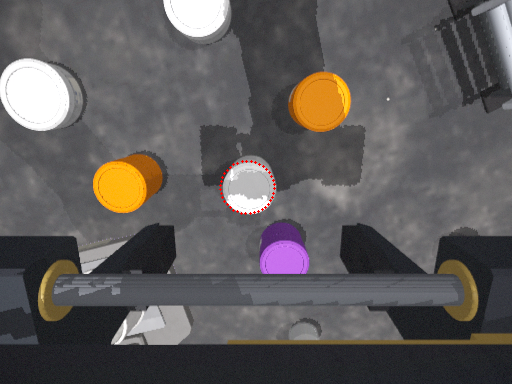

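The overlay circle matches the lid at (248,187), so I'll descend.

Call:
{"fn": "carry_out", "kwargs": {"commands": [[-0.0095, -0.0095, 0.045, 0, 0, 0], [-0.0095, -0.0095, 0.09, 0, 0, 0], [-0.0095, -0.0095, 0.125, 0, 0, 0], [-0.0095, -0.0095, 0.15, 0, 0, 0], [-0.0095, -0.0095, 0.165, 0, 0, 0], [-0.0095, -0.0095, 0.171, 0, 0, 0], [-0.0095, -0.0095, 0.171, 0, 0, 0], [-0.0095, -0.0095, 0.171, 0, 0, 0]]}}

```text
clock: 4.0
tool_pos: [0.6095, -0.1554, 0.029]
eef_rot: [0.129, 0.992, -0.0, 0.001]
contact_force: [0.4, -0.2, -0.2]
opening: 0.998
```

Call:
{"fn": "carry_out", "kwargs": {"commands": [[0, 0, 0, 0, 0, 0], [0, 0, 0, 0, 0, 0], [0, 0, 0, 0, 0, 0], [0, 0, 0, 0, 0, 0], [0, 0, 0, 0, 0, 0], [0, 0, 0, 0, 0, 0], [0, 0, 0, 0, 0, 0], [0, 0, 0, 0, 0, 0]], "fingers": 255, "grip_force": 20}}

```text
clock: 4.8
tool_pos: [0.6088, -0.155, 0.028]
eef_rot: [0.129, 0.992, 0.0, 0.0]
contact_force: [1.0, 1.7, 3.2]
opening: 0.594
```

Call:
{"fn": "carry_out", "kwargs": {"commands": [[0, 0, -0.02, 0, 0, 0], [0, 0, -0.06, 0, 0, 0], [0, 0, -0.11, 0, 0, 0], [0, 0, -0.15, 0, 0, 0], [0, 0, -0.17, 0, 0, 0], [0, 0, -0.17, 0, 0, 0]]}}

```text
clock: 5.4
tool_pos: [0.61, -0.1562, 0.2005]
eef_rot: [0.129, 0.992, -0.0, 0.003]
contact_force: [-0.6, -1.1, -1.2]
opening: 0.591
```

```bash
cat >> h.py <<'E'
LP=np.array([.5316,.1405,.0748]);LR=laneR(np.radians(103.9))
def goal(y,h):  # tin bottom at lane (0,y,h); tool pose
    z=-LR[:,2];yy=LR[:,0];Rg=np.c_[np.cross(yy,z),yy,z]
    return LP+LR@np.array([0,y,h+.0285]),Rg
def rel(y,h):
    S=r.get_state();Rt=R.from_quat(S['eef_rot']).as_matrix();P,Rg=goal(y,h)
    print(S['clock'],S['tool_pos'],'shift',(Rt.T@(P-S['tool_pos'])).round(4),'turn',np.degrees(R.from_matrix(Rt.T@Rg).as_rotvec()).round(2),'lane',(LR.T@(S['tool_pos']-LP)).round(4), S['contact_force'].round(1),S['opening'])
E
python3 - <<'E'
from h import *
rel(0,.07);print(r.get_state()['q'])
p=r.snapshot('wrist');cv2.imwrite('pics/w2.png',p['img'])
p=r.snapshot('scene');cv2.imwrite('pics/s2.png',p['img'])
E
```

```text
5.4 [ 0.61000027 -0.15616905  0.20051959] shift [0.1595 0.2801 0.0275] turn [ 4.98 -7.83 61.08] lane [ 0.0048 -0.3227  0.0762] [-0.6 -1.1 -1.2] 0.5910889795505293
[ 0.33388473  0.74441218 -0.28577071  1.59238474  0.26127443  0.83688332
  1.25613105]
```

View pics/s2.png

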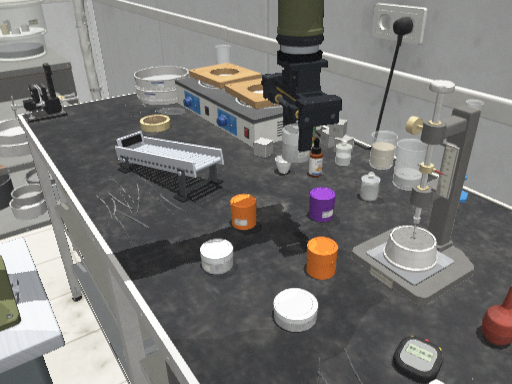

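The tin is held cleanly at (297,143) and the bystanders have not moved. Carrying it over the lane with the 9° tilt.

Call:
{"fn": "carry_out", "kwargs": {"commands": [[0.02, 0.035, 0.002, 0.6, -1.0, 7.6], [0.04, 0.07, 0.006, 1.2, -2.0, 15.3], [0.06, 0.105, 0.01, 1.9, -2.9, 22.9], [0.08, 0.14, 0.014, 2.5, -3.9, 30.5], [0.1, 0.175, 0.017, 3.1, -4.9, 38.2], [0.12, 0.21, 0.02, 3.7, -5.9, 45.8], [0.14, 0.245, 0.024, 4.4, -6.8, 53.4], [0.1595, 0.28, 0.0275, 5.0, -7.8, 61.1], [0.1595, 0.28, 0.0275, 5.0, -7.8, 61.1], [0.1595, 0.28, 0.0275, 5.0, -7.8, 61.1], [0.1595, 0.28, 0.0275, 5.0, -7.8, 61.1]]}}

```text
clock: 6.6
tool_pos: [0.5254, 0.1539, 0.1692]
eef_rot: [0.615, 0.785, -0.051, 0.059]
contact_force: [-0.4, 0.1, -1.9]
opening: 0.594
```

```bash
python3 - <<'E'
from h import *
rel(0,.07);rel(0,.01);rel(0,0)
p=r.snapshot('top');cv2.imwrite('pics/t3.png',cv2.resize(p['img'][130:280,20:240],None,fx=3.5,fy=3.5))
p=r.snapshot('scene');cv2.imwrite('pics/s3.png',cv2.resize(p['img'][40:240,80:330],None,fx=3,fy=3))
E
```

```text
6.6 [0.52538125 0.15392469 0.16916831] shift [ 0.0004  0.0028 -0.003 ] turn [-0.47 -0.06  0.03] lane [-0.0028 -0.0004  0.0955] [-0.4  0.1 -1.9] 0.5940670750688383
6.6 [0.52538125 0.15392469 0.16916831] shift [0.0004 0.0033 0.057 ] turn [-0.47 -0.06  0.03] lane [-0.0028 -0.0004  0.0955] [-0.4  0.1 -1.9] 0.5940670750688383
6.6 [0.52538125 0.15392469 0.16916831] shift [0.0003 0.0034 0.067 ] turn [-0.47 -0.06  0.03] lane [-0.0028 -0.0004  0.0955] [-0.4  0.1 -1.9] 0.5940670750688383
```

View pics/s3.png

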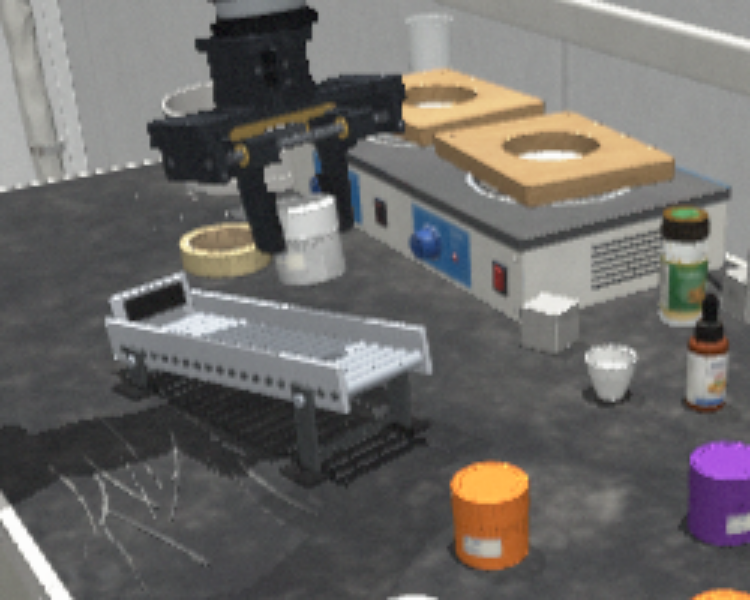

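View pics/t3.png

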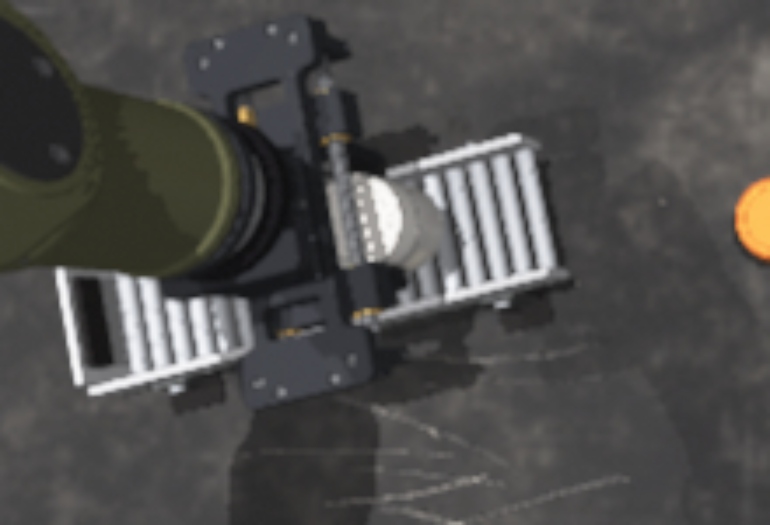

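Call:
{"fn": "carry_out", "kwargs": {"commands": [[0.0, 0.003, 0.02, 0, 0, 0], [0.0, 0.003, 0.04, 0, 0, 0], [0.0, 0.003, 0.05, 0, 0, 0], [0.0, 0.003, 0.055, 0, 0, 0], [0.0, 0.003, 0.058, 0, 0, 0], [0.0, 0.003, 0.058, 0, 0, 0], [0.0, 0.003, 0.058, 0, 0, 0]]}}

```text
clock: 7.4
tool_pos: [0.531, 0.1483, 0.1134]
eef_rot: [0.614, 0.785, -0.049, 0.059]
contact_force: [0.3, -0.5, -1.9]
opening: 0.597
```

```bash
python3 - <<'E'
from h import *
rel(0,0)
p=r.snapshot('scene');cv2.imwrite('pics/s4.png',cv2.resize(p['img'][90:220,100:250],None,fx=4.5,fy=4.5,interpolation=cv2.INTER_CUBIC))
E
```

```text
7.4 [0.53100901 0.14832204 0.11342903] shift [-0.0016 -0.0013  0.0109] turn [-0.25 -0.19  0.06] lane [0.0013 0.0016 0.0394] [ 0.3 -0.5 -1.9] 0.5965730624056904
```

View pics/s4.png

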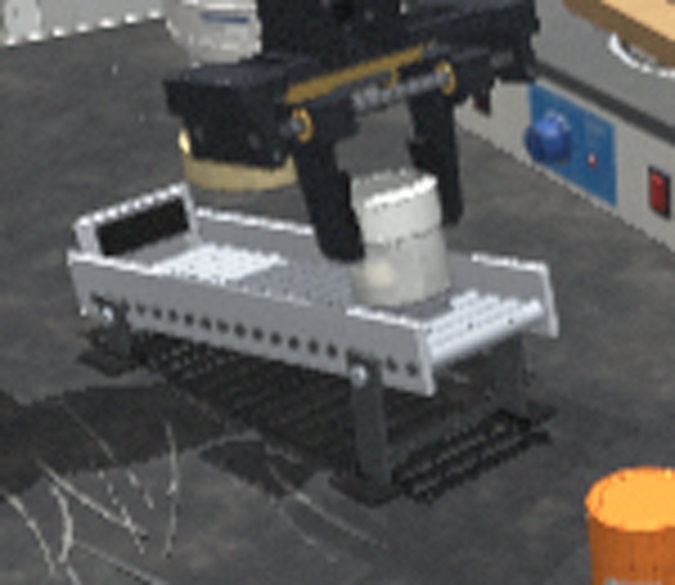

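Call:
{"fn": "carry_out", "kwargs": {"commands": [[0, 0, 0.004, 0, 0, 0], [0, 0, 0.006, 0, 0, 0], [0, 0, 0.007, 0, 0, 0], [0, 0, 0.008, 0, 0, 0], [0, 0, 0.008, 0, 0, 0], [0, 0, 0.008, 0, 0, 0]]}}

```text
clock: 8.05
tool_pos: [0.5309, 0.1469, 0.105]
eef_rot: [0.614, 0.785, -0.05, 0.059]
contact_force: [1.2, -0.1, -1.5]
opening: 0.594
```

Call:
{"fn": "carry_out", "kwargs": {"commands": [[0, 0, 0.001, 0, 0, 0], [0, 0, 0.0015, 0, 0, 0], [0, 0, 0.002, 0, 0, 0], [0, 0, 0.002, 0, 0, 0], [0, 0, 0.002, 0, 0, 0]]}}

```text
clock: 8.55
tool_pos: [0.531, 0.1466, 0.103]
eef_rot: [0.614, 0.785, -0.05, 0.059]
contact_force: [-0.7, -0.4, -1.2]
opening: 0.594
```

Call:
{"fn": "carry_out", "kwargs": {"commands": [[0, 0, 0.0005, 0, 0, 0], [0, 0, 0.001, 0, 0, 0], [0, 0, 0.0015, 0, 0, 0], [0, 0, 0.0015, 0, 0, 0]]}}

```text
clock: 8.95
tool_pos: [0.5311, 0.1465, 0.1023]
eef_rot: [0.614, 0.785, -0.049, 0.059]
contact_force: [-1.2, 0.3, 6.5]
opening: 0.591
```

```bash
python3 - <<'E'
from h import *
rel(0,0)
E
```

```text
8.95 [0.53105559 0.14654087 0.10225948] shift [-0.0016 -0.0009 -0.0004] turn [-0.28 -0.19  0.07] lane [0.0009 0.0016 0.0281] [-1.2  0.3  6.5] 0.5911623609798308
```

The force went from −1.5 to +6.5 N at the expected height, so the tin is down on the rollers. Releasing.

Call:
{"fn": "carry_out", "kwargs": {"commands": [[0, 0, 0, 0, 0, 0], [0, 0, 0, 0, 0, 0], [0, 0, 0, 0, 0, 0], [0, 0, 0, 0, 0, 0], [0, 0, 0, 0, 0, 0]], "fingers": 0}}

```text
clock: 9.45
tool_pos: [0.531, 0.1463, 0.1014]
eef_rot: [0.614, 0.785, -0.05, 0.059]
contact_force: [-0.3, 0.1, 0.1]
opening: 0.995
```

```bash
python3 - <<'E'
from h import *
rel(0,0)
p=r.snapshot('scene');cv2.imwrite('pics/s5.png',cv2.resize(p['img'][90:220,100:250],None,fx=4.5,fy=4.5,interpolation=cv2.INTER_CUBIC))
E
```

```text
9.45 [0.53096827 0.14634026 0.10140549] shift [-0.0016 -0.0008 -0.0013] turn [-0.32 -0.17  0.07] lane [0.0008 0.0016 0.0272] [-0.3  0.1  0.1] 0.9950628042325889
```

View pics/s5.png

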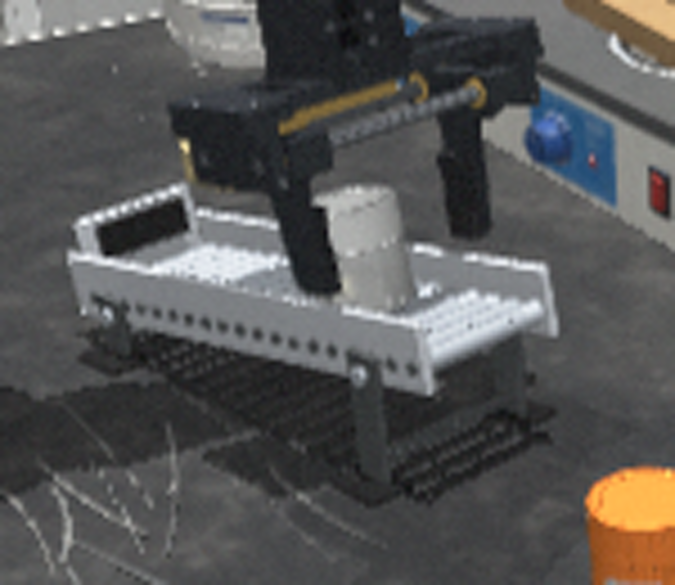

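The tin is free and already rolling, now at crop px (375,245). I'll hold still while it goes.

Call:
{"fn": "carry_out", "kwargs": {"commands": [[0, 0, 0, 0, 0, 0], [0, 0, 0, 0, 0, 0], [0, 0, 0, 0, 0, 0], [0, 0, 0, 0, 0, 0], [0, 0, 0, 0, 0, 0], [0, 0, 0, 0, 0, 0], [0, 0, 0, 0, 0, 0], [0, 0, 0, 0, 0, 0], [0, 0, 0, 0, 0, 0], [0, 0, 0, 0, 0, 0], [0, 0, 0, 0, 0, 0], [0, 0, 0, 0, 0, 0]]}}

```text
clock: 10.7
tool_pos: [0.531, 0.1464, 0.1015]
eef_rot: [0.614, 0.785, -0.05, 0.059]
contact_force: [0.5, -0.0, 0.6]
opening: 0.999
```

Call:
{"fn": "carry_out", "kwargs": {"commands": [[0, 0, 0, 0, 0, 0], [0, 0, 0, 0, 0, 0], [0, 0, 0, 0, 0, 0], [0, 0, 0, 0, 0, 0], [0, 0, 0, 0, 0, 0], [0, 0, 0, 0, 0, 0], [0, 0, 0, 0, 0, 0], [0, 0, 0, 0, 0, 0], [0, 0, 0, 0, 0, 0], [0, 0, 0, 0, 0, 0], [0, 0, 0, 0, 0, 0], [0, 0, 0, 0, 0, 0]]}}

```text
clock: 11.9
tool_pos: [0.531, 0.1464, 0.1015]
eef_rot: [0.614, 0.785, -0.05, 0.059]
contact_force: [0.2, -0.3, 0.3]
opening: 1.001
```

```bash
python3 - <<'E'
from h import *
rel(0,0)
p=r.snapshot('scene');cv2.imwrite('pics/s6.png',cv2.resize(p['img'][90:220,100:250],None,fx=4.5,fy=4.5,interpolation=cv2.INTER_CUBIC))
E
```

```text
11.9 [0.53101041 0.14641112 0.1015281 ] shift [-0.0016 -0.0009 -0.0012] turn [-0.3  -0.18  0.07] lane [0.0008 0.0016 0.0273] [ 0.2 -0.3  0.3] 1.0014357199851804
```

View pics/s6.png

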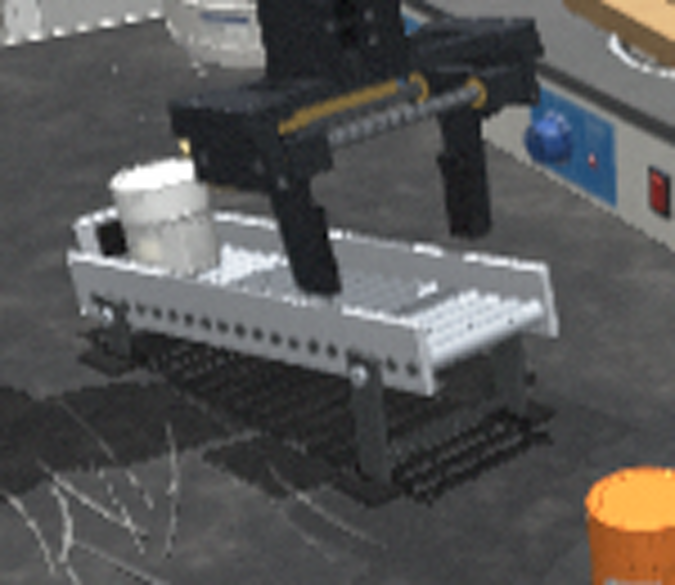

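The tin stands upright at the stop, crop px (165,215). Now raising the gripper clear and checking.

Call:
{"fn": "carry_out", "kwargs": {"commands": [[0.005, 0, -0.03, 0, 0, 0], [0.01, 0, -0.07, 0, 0, 0], [0.02, 0, -0.11, 0, 0, 0], [0.05, 0, -0.13, 0, 0, 0], [0.08, 0, -0.13, 0, 0, 0], [0.08, 0, -0.13, 0, 0, 0]]}}

```text
clock: 12.55
tool_pos: [0.5061, 0.2486, 0.2175]
eef_rot: [0.611, 0.788, -0.048, 0.057]
contact_force: [-0.0, 0.2, -0.2]
opening: 1.002
```

```bash
python3 - <<'E'
from h import *
rel(0,0)
ps=r.snapshot('scene');pt=r.snapshot('top')
cv2.imwrite('pics/s7.png',ps['img']);cv2.imwrite('pics/t7.png',pt['img'])
for p in(ps,pt):
  for l in('tall_tin','medium_tin','flat_tin'):
    for d in r.spot_point(p,l):print(l,np.round(d['xyz'],3),round(d['p'],2),'lane mm',(1e3*LR.T@(np.array(d['xyz'])-LP)).round(0))
E
```

```text
12.55 [0.50609926 0.24862283 0.21751274] shift [-0.0884 -0.0015  0.1292] turn [-0.21 -0.43  0.51] lane [0.0012 0.0874 0.1583] [-0.   0.2 -0.2] 1.0016543333568508
tall_tin [ 0.699 -0.134 -0.001] 0.91 lane mm [  96. -291. -122.]
tall_tin [ 0.544 -0.07  -0.001] 0.89 lane mm [ -39. -192. -107.]
tall_tin [0.476 0.343 0.042] 0.78 lane mm [ -5. 213.   0.]
tall_tin [ 0.57  -0.274  0.004] 0.75 lane mm [ -62. -396. -135.]
medium_tin [ 0.433 -0.151  0.   ] 0.9 lane mm [-166. -244. -114.]
flat_tin [ 0.468 -0.338 -0.002] 0.76 lane mm [-177. -431. -146.]
tall_tin [ 0.546 -0.067  0.002] 0.96 lane mm [ -36. -191. -104.]
tall_tin [ 0.694 -0.135  0.005] 0.75 lane mm [  92. -292. -117.]
tall_tin [0.476 0.342 0.044] 0.74 lane mm [ -6. 211.   2.]
tall_tin [ 0.574 -0.275  0.001] 0.71 lane mm [ -59. -397. -138.]
medium_tin [ 0.431 -0.155  0.001] 0.87 lane mm [-169. -247. -114.]
flat_tin [ 0.466 -0.341 -0.001] 0.74 lane mm [-179. -434. -146.]
```

View pics/s7.png

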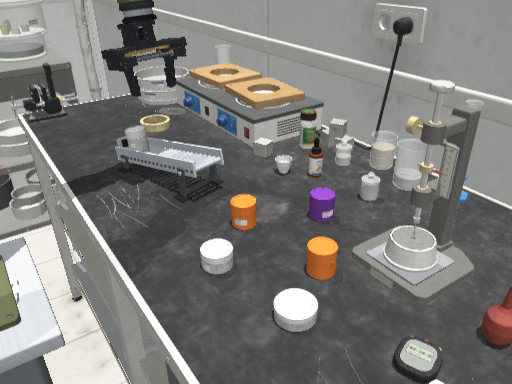

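View pics/t7.png

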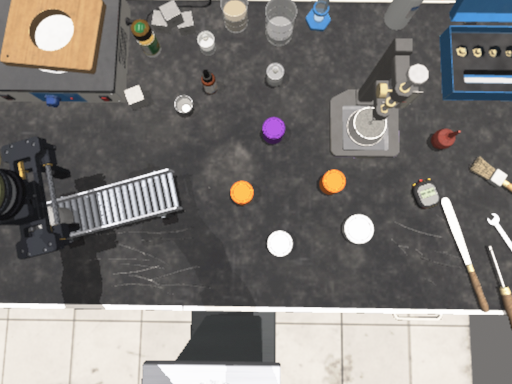

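```bash
python3 -c "
from h import *
print(r.get_state()['qd'].round(3));print(r.finish_job())"
```

```text
[-0.005  0.    -0.007 -0.003  0.001 -0.001  0.   ]
the job is handed in; nothing more can be done
None
```

The tall white tin is standing upright at the stop at the low end of the lane, and I handed the job in at about 13 s.

I gripped the tin by its lid and lowered it at the loading point, tilted 9° to match the slope. I let go only after the force reading showed it resting on the rollers: it went from −1.5 to +6.5 N at the expected height. The tin then rolled down by itself while the gripper held still.

**Tin position:** both cameras place its origin at y 211–213 mm along the lane (211 expected), 5–6 mm off the lane's centre line, and at roller height.

**Other tins:** the medium and flat tins read within 3 mm of their starting positions. The orange and purple look-alikes were left alone; their readings shifted by no more than the detector's roughly 4 mm error.

**Gripper:** it was open, well above the tin, touching nothing and almost still (joint speeds under 0.01 rad/s) when I handed in. It ended up higher but further down the lane, nearly above the tin, rather than off to the side.

No check failed or disagreed. I did not look again in the second after handing in.

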